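# Level the sample shelf with its cam foot and hold the spirit level down

### The job

Lay the spirit level flat on the middle of the small aluminium sample shelf, lengthwise along it, and let go of it; turn the hand knob of the levelling foot as needed so that, with the spirit level pressed down and the shelf fully seated, the bubble stands centred between its two marks. Finish while still pressing down on the level with the fingers, firmly but not hard (about 10 N), with the bubble centred: do not let go at the end, press on the level only, and leave the jar, the pad roll and the concrete sample where they are.

Things in the scene. Friction and masses are not known exactly. Their poses are not given: they have to be found in the camera images.
- level: spirit level, grey aluminium bar 180 long x 24 wide x 32 mm high, 0.25 kg, lying on the bench at first. Origin: centre of its underside; x along its length, z up. Vial: a strip 56 mm long in the middle of its top, with two black marks across, 9 mm either side of the centre; the bare top beyond 31 mm from the centre is good for pressing. Symmetrical: may lie either way round.
- bubble (a joint): the pale bubble (12 mm long) in the vial: its distance (m) from the vial's centre along the level's own x, -0.020 to 0.020. It drifts to the higher end, 0.3 mm per milliradian of slope, and takes about 1 s to rest. Centred: both its ends inside the marks, so within 3 mm of 0.
- stand: fixed stand of the shelf: grey base plate 100 x 420 x 12 mm on the bench, steel post 34 mm across near its +y end, carrying the knob. Origin: on the bench under the middle of the shelf; y along the shelf from the hinge end (-y) to the foot end (+y); z up. Hinge axis along x at y = -140, z = 40 mm. It stands turned by up to about 0.2 rad.
- shelf_mid (a point): middle of the shelf's upper face, about 55 mm above the bench; y along the shelf towards the foot end, z out of the face. The shelf is an aluminium plate 90 (x) x 300 (y) x 10 mm that tilts about the stand's hinge. Seated, it starts with its foot end too low.
- shelf (a joint): how far (rad) the shelf rides up on its rubber buffer at the foot end: about 0.020 unpressed (also with the level on it), 0 fully seated on the foot; seated means below 0.005. Some 5 N pressed down on the foot-side half of the level seats it, which lowers the foot end and moves the bubble about 6 mm towards the hinge end.
- knob: hand knob of the levelling foot, on the post, 195 mm from the stand's origin along its +y: black disc 52 mm across, 12 mm high, and on it an upright bar 56 mm long (its x) x 14 mm thick (its y), from 11 to 37 mm above the origin, to be gripped across the 14 mm. Origin: on the turning axis, at the disc's underside, 59 mm above the bench.
- knob_top (a point): middle of the top of the knob's bar, on the turning axis. Turning the knob anticlockwise (from above) raises the foot end: 0.03 rad of shelf slope, 9 mm of bubble travel, per rad. It is stiff (about 0.15 N m), stays where it is left, keeps its height, and needs 0.4 to 2.0 rad in all, anticlockwise; the knob angle that levels the shelf differs each time.
- jar: bystander: white jar with black lid, 68 mm across, 85 mm high; origin at centre of underside
- roll: bystander: grey ring-shaped abrasive pad roll, 110 mm across, 35 mm high; origin at centre of underside
- sample: bystander: concrete sample plate 100 x 140 x 18 mm lying flat; origin at centre of underside
There are look-alikes about, which are no part of the job. There is more than one size of the level; the job needs the middle-sized.

How it is judged:
On the way:
1. the spirit level lies lengthwise on the middle of the shelf, let go (x of level in the frame of shelf_mid between -0.025 and 0.025 m and y of level in the frame of shelf_mid between -0.03 and 0.03 m and z of level in the frame of shelf_mid between -0.006 and 0.006 m and angle between the x axis of level and the y axis of shelf_mid, either way round below 0.15 rad and contact force between level and stand above 1 N and contact force between the fingers and level below 0.1 N), for 0.2 s.
At the end, for the whole second after the job is handed in: Fingers press the level with 4 to 30 N (over 6 N on the shelf) and touch nothing of the stand; level within 25 mm across, 30 mm along and 0.15 rad of the shelf's middle line; shelf seated (below 0.005 rad), slope under 0.013 rad; bubble within 3 mm of centre (x of level in the frame of shelf_mid between -0.025 and 0.025 m and y of level in the frame of shelf_mid between -0.03 and 0.03 m and z of level in the frame of shelf_mid between -0.006 and 0.006 m and angle between the x axis of level and the y axis of shelf_mid, either way round below 0.15 rad and value of joint bubble between -0.003 and 0.003 m and value of joint shelf below 0.005 rad and angle between shelf_mid's own z axis and vertical below 0.013 rad and contact force between the fingers and level between 4 and 30 N and contact force between level and stand above 6 N and contact force between the fingers and stand below 0.5 N); the arm keeps its last pose, push and grip.
It fails at once if a bystander is moved by more than 30 mm (distance of any of jar, roll, sample from where it was at the start of the episode above 0.03 m).
It fails at once if the level is pressed on the shelf with more than 60 N (contact force between level and stand above 60 N).
It also fails if it takes over 64 s, if anything falls off the work surface, if the arm or the gripper's body presses on something with over 40 N, if the wrist force passes 120 N, or if a joint passes its speed limit or range.

### The arm

A 7-joint arm with a two-finger parallel gripper is mounted at the origin on the work surface. World frame = base frame: x ahead of the robot, y to its left, z up, the work surface at z = 0. Lengths are in m, angles in rad, forces in N, time in s.
With the tool pointing down it reaches from about 0.4 to 0.875 m from the base axis. Payload 19.3 kg.
Tool frame: the origin (TCP) lies on the centre line of the jaws, within the pads' length; the fingertips stand 19 mm ahead of it and the grasp point (between the pads) is the TCP (bot.nose_length is the distance from the TCP to the fingertips, in m); y points along the fingers, z is the direction in which the jaws open and shut, and the axes are right-handed (so a half turn about y gives the same grasp; the last joint's range is limited). The gripper opens to 85 mm and grips with 20 to 120 N. Pads are 22 mm wide; open, the fingers measure 114 mm over their backs; the gripper's body (76 mm by 85 mm) begins 54 mm behind the grasp point. The pads swing forward as they close: fully open they stand 13 mm farther back than shut.
Start: joints at [1.208, 0.521, -0.036, 1.599, 0.021, 1.021, -0.113], TCP at [0.18, -0.598, 0.25] pointing down, gripper open.
Joint ranges: [-2.91, 2.91], [-0.3, 2.13], [-1.5, 1.42], [0.17, 2.43], [-1.26, 4.41], [0.16, 1.93], [-2.52, 2.52]. Speed limits (rad/s): [1.89, 1.89, 2.39, 2.39, 3.01, 3.01, 3.01].

### API

Orientations are given as [roll, pitch, yaw] about the fixed x, y, z axes, in that order (R = Rz(yaw) Ry(pitch) Rx(roll)).
In Python, from workcell import observe, cams, workorder, bot gives the robot as it stands. The module is installed in compiled form; this text tells all that it offers.
- The arm moves only by the tool apply_moves, never from a script. Its arguments are lists of equal length, an entry for each row: "jaw": the opening, from -1 (shut) to 1 (fully open), so that 0 is half open; "translation": the shift along the world's x, y, z in m, a list of three; "angular": the turn, a rotation vector about the world's x, y, z in degrees, a list of three. In form: {"jaw": [jaw, ...], "translation": [[x, y, z], ...], "angular": [[ax, ay, az], ...]}. A call has 1 to 5 rows; each row is the pose to reach, as a shift and turn from the pose commanded when the call began; what a row does not reach only later rows make up. A row lasts 1/10 s, in which the tool goes at most 50 mm and 8.59 degrees, less where a joint would pass 70% of its speed; a pose out of reach is approached as far as the arm can. A call with a gripper value outside its range is refused whole. The fingers move at their own pace and stop on an object; "newtons" is the grip in N (left out, the last holds). Time passes only in rows, so rows that repeat a pose let the fingers close. It gives the time, the measured TCP pose, the force and the opening at its end, in the units of the state.
- observe(): the state, without advancing time (a new reading comes with each control period).
- cams.grab_frame(name): name is "scene" or "top"; returns a dict with "pixels" (420x560x3 uint8, red, green, blue), "mtx" (3x3 intrinsics, pixels), "distortion" ([k1, k2, p1, p2, k3] as OpenCV has them; the pictures are not rectified), "R" (3x3) and "t" (3): a world point X has camera coordinates R X + t. Camera axes: x right, y down, z forward; pixel columns grow to the right and rows downward; lengths in m; the calibration is good to about 2 mm. A picture is of the moment at which its call begins. There is no depth.
- workorder.job_done(): hands the job in, once; it reports no verdict.
The state is a dict: "clock": time; "qpos": joint angles; "qd": joint speeds; "joint_efforts": joint torques, N m; "position": TCP position; "tool_rot": TCP orientation; "force": force on the tool from outside, world axes, zero at the start; "moment": the same for the moment, N m; "grip_width": finger opening in m.
Only numpy, scipy, OpenCV 4.12 (cv2) and the standard library are available. Lean on these libraries where they do the work, as an engineer would, in place of code of your own. Each camera call takes 0.05 s, during which the arm holds its last target. There are 200 camera calls.

## Working session

There is one attempt and no reset: what is moved stays moved. The work goes in short steps, Python scripts to look and compute and a tool call to move; the robot and the scene stay as the last step left them, time stands still between calls to the robot, and variables do not carry over. Pictures are saved under pics/ and viewed, about 8 in all and at most 12, crops included, and the job is handed in when it is done.

Besides the shell and the picture viewer there is one more tool, called after "Call:" in YAML: its name, and indented under it one key for each argument. apply_moves: Moves the arm, as the interface text tells. Its arguments: {"type":"object","properties":{"jaw":{"type":"array"},"translation":{"type":"array"},"angular":{"type":"array"},"newtons":{"type":"number"}},"required":["jaw","translation","angular"]}

```bash
mkdir -p pics; cat > h.py <<'E'
import numpy as np, cv2
from workcell import observe, cams, workorder, bot
def grab(n):
    f=cams.grab_frame(n); return f
def save(f,name,crop=None,s=1):
    im=f["pixels"][:,:,::-1]
    if crop: x0,y0,x1,y1=crop; im=im[y0:y1,x0:x1]
    cv2.imwrite("pics/"+name,cv2.resize(im,None,fx=s,fy=s,interpolation=cv2.INTER_CUBIC))
def ray(f,uv):
    p=cv2.undistortPoints(np.array(uv,float).reshape(-1,1,2),f["mtx"],f["distortion"]).reshape(-1,2)
    d=np.c_[p,np.ones(len(p))]@f["R"]; c=-f["R"].T@f["t"]; return c,d
def onz(f,uv,z):
    c,d=ray(f,uv); return c+d*((z-c[2])/d[:,2])[:,None]
def tri(f1,u1,f2,u2):
    c1,d1=ray(f1,u1); c2,d2=ray(f2,u2); out=[]
    for a,b in zip(d1,d2):
        s=np.linalg.lstsq(np.c_[a,-b],c2-c1,rcond=None)[0]
        p,q=c1+s[0]*a,c2+s[1]*b; out.append(np.r_[(p+q)/2,np.linalg.norm(p-q)])
    return np.array(out)
def proj(f,X):
    return cv2.projectPoints(np.array(X,float).reshape(-1,1,3),cv2.Rodrigues(f["R"])[0],f["t"],f["mtx"],f["distortion"])[0].reshape(-1,2)
E
python3 - <<'E'
from h import *
a=grab("scene");b=grab("top")
im=np.hstack([a["pixels"],b["pixels"]])
save(a,"s1.png",s=1.4);save(b,"t1.png",s=1.4)
for f in(a,b):print(-f["R"].T@f["t"],f["R"][2])
print(observe())
E
```

```text
[1.11566261 0.33617493 0.79005423] [-0.62375842 -0.33237658 -0.70742578]
[ 0.39956126 -0.00633583  1.14849388] [ 0.10744398 -0.00359363 -0.99420465]
{'clock': 0.1, 'qpos': array([ 1.20779458,  0.52196598, -0.03632081,  1.59994608,  0.0211696 ,
        1.0211086 , -0.1127798 ]), 'qd': array([ 0.00149906, -0.00230695,  0.00042478, -0.00145837, -0.00023993,
       -0.00162282,  0.00068703]), 'joint_efforts': array([ 3.48697540e-03, -9.28484273e+01,  1.98436193e+00, -3.70533299e+01,
        1.82259106e-02,  5.35824511e-03, -1.49985402e-05]), 'position': array([ 0.18028716, -0.59813335,  0.2497779 ]), 'tool_rot': array([-1.57183948e+00, -5.08364174e-05, -2.84880338e+00]), 'force': array([-0.0457151 ,  0.65870683, -0.21498968]), 'moment': array([-0.00466303,  0.02583409, -0.00457126]), 'grip_width': 0.08570775320348245}
```

View pics/s1.png

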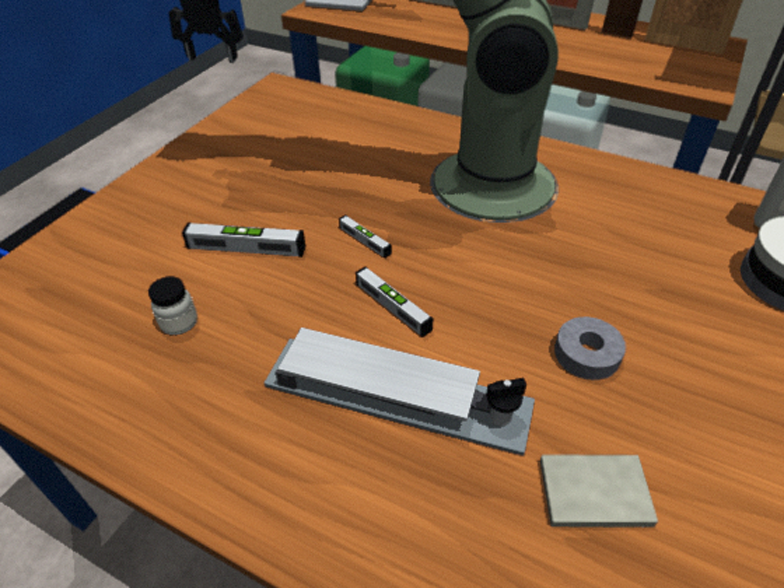

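View pics/t1.png

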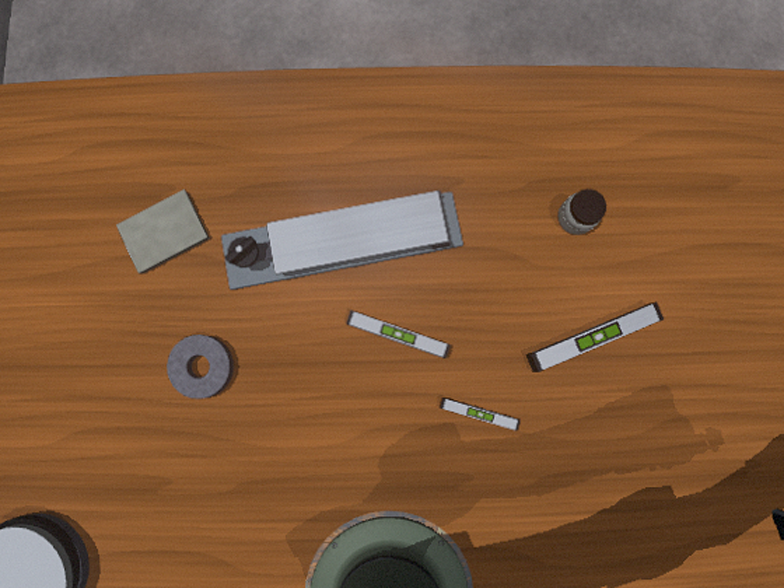

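Candidates in the top view (viewed pixels): large level (597,337), middle (398,333), small (480,414). The scene view shows them at (243,240), (394,296) and (364,235). The middle one should be the one about 180 mm long, so I'll measure all three and crop it.

```bash
cat > m.py <<'E'
from h import *
def greens(f):
    h=cv2.cvtColor(f["pixels"],cv2.COLOR_RGB2HSV)
    m=cv2.inRange(h,(33,120,40),(60,255,255))
    m=cv2.morphologyEx(m,cv2.MORPH_CLOSE,np.ones((5,5)))
    n,l,st,c=cv2.connectedComponentsWithStats(m)
    return [(tuple(c[i].round(1)),int(st[i,4])) for i in range(1,n) if st[i,4]>30]
def bodies(f,z):
    h=cv2.cvtColor(f["pixels"],cv2.COLOR_RGB2HSV)
    m=cv2.inRange(h,(0,0,120),(180,60,255))|cv2.inRange(h,(33,120,40),(60,255,255))
    m=cv2.morphologyEx(m,cv2.MORPH_CLOSE,np.ones((5,5)))
    for c in cv2.findContours(m,cv2.RETR_EXTERNAL,cv2.CHAIN_APPROX_NONE)[0]:
        if cv2.contourArea(c)<250: continue
        r=cv2.minAreaRect(c); b=cv2.boxPoints(r); P=onz(f,b,z)
        e=P[1]-P[0],P[2]-P[1]; L=[np.linalg.norm(x[:2]) for x in e]; k=int(np.argmax(L))
        print(np.round(r[0],1),"xy",P.mean(0)[:2].round(4),"L,W",np.round([max(L),min(L)],3),"ang",round(float(np.degrees(np.arctan2(e[k][1],e[k][0])))%180,1))
E
python3 - <<'E'
from m import *
a=grab("scene");b=grab("top")
print(greens(a));print(greens(b))
print("z.03");bodies(b,.032)
print("z.055");bodies(b,.052)
ca=save(a,"x.png",(180,130,400,340),3); 
A=cv2.resize(a["pixels"][170:340,180:390,::-1],None,fx=3.6,fy=3.6)[:400]
x=cv2.resize(a["pixels"][180:250,240:320,::-1],(400,350),interpolation=2)
y=cv2.resize(b["pixels"][170:240,240:330,::-1],(400,311),interpolation=2)
k=cv2.resize(b["pixels"][150:210,150:215,::-1],(380,350),interpolation=2)
k2=cv2.resize(a["pixels"][260:310,325:385,::-1],(380,311),interpolation=2)
y=np.vstack([y,np.zeros((0,400,3),np.uint8)])
cv2.imwrite("pics/c1.png",cv2.resize(np.vstack([np.hstack([x,k]),np.hstack([y,k2])]),(700,594)))
E
```

```text
[((np.float64(173.1), np.float64(164.6)), 103), ((np.float64(280.1), np.float64(209.7)), 86)]
[((np.float64(427.0), np.float64(240.2)), 236), ((np.float64(284.0), np.float64(238.2)), 131), ((np.float64(342.8), np.float64(295.5)), 75)]
z.03
[ 23. 398.] xy [0.0679 0.621 ] L,W [0.122 0.105] ang 91.8
[342.6 295.7] xy [ 0.3094 -0.1617] L,W [0.129 0.019] ang 72.7
[284.  238.4] xy [ 0.4488 -0.0254] L,W [0.17  0.024] ang 69.5
[426.5 240.3] xy [ 0.4364 -0.3719] L,W [0.227 0.032] ang 110.7
[242.9 169.6] xy [0.6188 0.0708] L,W [0.416 0.103] ang 99.7
[114.7 164.5] xy [0.639  0.3885] L,W [0.14  0.097] ang 116.5
[497.   24.5] xy [ 1.0019 -0.6087] L,W [0.359 0.149] ang 92.5
[257.   25.5] xy [1.0037 0.0338] L,W [0.9   0.146] ang 88.5
[74.5  6. ] xy [1.0735 0.5169] L,W [0.121 0.035] ang 85.6
z.055
[ 23. 398.] xy [0.0738 0.6097] L,W [0.12  0.103] ang 91.8
[342.6 295.7] xy [ 0.311  -0.1589] L,W [0.126 0.018] ang 72.7
[284.  238.4] xy [ 0.448  -0.0251] L,W [0.167 0.024] ang 69.5
[426.5 240.3] xy [ 0.4357 -0.3654] L,W [0.223 0.032] ang 110.7
[242.9 169.6] xy [0.6148 0.0694] L,W [0.409 0.101] ang 99.7
[114.7 164.5] xy [0.6347 0.3815] L,W [0.138 0.096] ang 116.5
[497.   24.5] xy [ 0.9911 -0.598 ] L,W [0.353 0.146] ang 92.5
[257.   25.5] xy [0.9929 0.0331] L,W [0.884 0.143] ang 88.5
[74.5  6. ] xy [1.0614 0.5075] L,W [0.119 0.035] ang 85.6
```

View pics/c1.png

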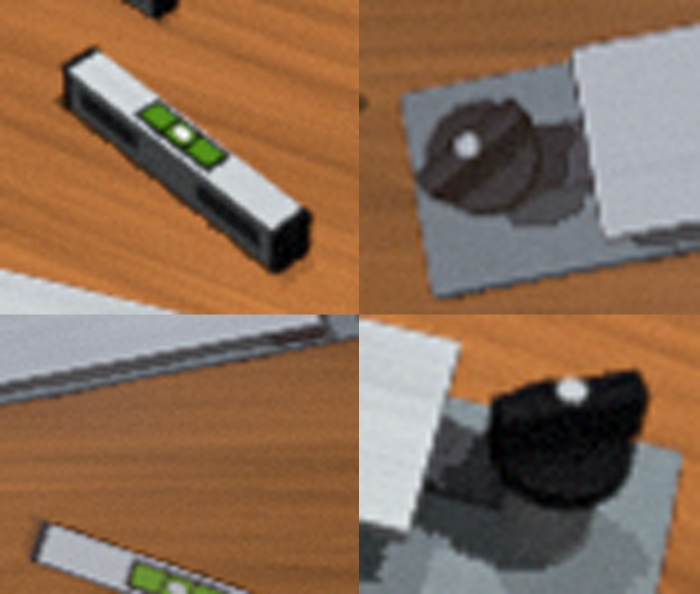

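The crop confirms the middle level: green vial at scene (280,210) and top (284,238). Its white part measures 170 mm plus two black caps, so about 180 mm, and it is 24 mm wide. The others measure 129 and 227 mm without caps. The knob bar has a white dot at top (169,178). Next I'll triangulate the heights, the shelf and the knob.

```bash
python3 - <<'E'
from m import *
a=grab("scene");b=grab("top")
print("vial",tri(b,[(284,238.2)],a,[(280.1,209.7)]).round(4))
# shelf top: brighter than base
for f,roi in((b,(180,120,340,210)),(a,(180,220,350,300))):
    g=cv2.cvtColor(f["pixels"],cv2.COLOR_RGB2HSV); x0,y0,x1,y1=roi
    m=cv2.inRange(g,(0,0,150),(180,60,255)); k=np.zeros_like(m);k[y0:y1,x0:x1]=m[y0:y1,x0:x1]
    c=max(cv2.findContours(k,cv2.RETR_EXTERNAL,cv2.CHAIN_APPROX_NONE)[0],key=cv2.contourArea)
    p=cv2.approxPolyDP(c,6,True).reshape(-1,2); print(p.tolist(),g[y0:y1,x0:x1,2].max())
    r=cv2.minAreaRect(c); print(np.round(cv2.boxPoints(r),1).tolist())
    for z in(.05,.055): print(z,onz(f,p,z)[:,:2].round(4).tolist())
# knob dot
def dot(f,roi):
    x0,y0,x1,y1=roi; g=f["pixels"][y0:y1,x0:x1].astype(float).mean(2); w=np.clip(g-120,0,None)
    ys,xs=np.mgrid[y0:y1,x0:x1]; return (w*xs).sum()/w.sum(),(w*ys).sum()/w.sum()
d1=dot(b,(166,174,174,182)); d2=dot(a,(356,268,367,280)); print(d1,d2,tri(b,[d1],a,[d2]).round(4))
y=b["pixels"][168:194,158:186].mean(2).astype(int); print("\n".join(" ".join("%3d"%v for v in r) for r in y))
E
```

```text
vial [[ 0.4488 -0.0246  0.0308  0.002 ]]
[[312, 137], [193, 159], [196, 193], [319, 171]] 199
[[189.5, 158.6999969482422], [312.20001220703125, 135.39999389648438], [319.1000061035156, 171.3000030517578], [196.3000030517578, 194.60000610351562]]
0.05 [[0.6911, -0.0983], [0.6431, 0.1896], [0.5602, 0.1823], [0.6073, -0.1125]]
0.055 [[0.6898, -0.0979], [0.642, 0.1887], [0.5595, 0.1814], [0.6063, -0.112]]
[[194, 265], [332, 298], [342, 266], [217, 234]] 222
[[193.8000030517578, 265.8999938964844], [202.0, 230.5], [342.70001220703125, 263.1000061035156], [334.3999938964844, 298.6000061035156]]
0.05 [[0.6998, -0.1032], [0.642, 0.196], [0.5573, 0.1839], [0.6015, -0.1084]]
0.055 [[0.7026, -0.1003], [0.6452, 0.1969], [0.5611, 0.1849], [0.605, -0.1054]]
(np.float64(170.1566648964419), np.float64(177.3568773234201)) (np.float64(361.7126468178094), np.float64(272.62004916689426)) [[0.5908 0.2344 0.0972 0.0008]]
109 124 125 121 122 125 123 122 124 124 123 122 124 120 116 108 108 116 126 110 100 110 127 127 126 123 123 125
102 124 120 122 123 123 122 119 121 126 114 111 110  92  82  71  63  78  98
[... 2024 characters left out ...]
  52  40  39  50  62  68  72
 83  84  73 106 127 117 101  85  62  44  35  47  65  65  63  61  61  59  58  60  51  42  38  53  65  77  82  82
 86  90  78 107 125 124 123 121 112 101  73  54  53  52  58  57  59  54  46  46  45  40  58  69  75  75  78  79
 89  86  84 114 125 124 125 124 129 129 115 104  84  56  44  46  50  42  53  60  65  61  77  77  75  81  77  77
 92  93  90 111 122 125 126 125 124 125 126 127 119 105 102 101 102 101 109 115  76  75  74  72  77  73  74  77
 93  96  94  94 112 128 123 121 121 125 125 124 128 128 124 125 127 130 128 128 116  81  73  76  74  76  73  73
 97  90  92  86 115 124 124 123 122 118 123 123 123 125 126 127 127 127 125 126 126 110 110 110 108 110 109 105
```

Call:
apply_moves:
  jaw: [1,1,1,1,1]
  translation:
    - [0.269,0.573,-0.1]
    - [0.269,0.573,-0.1]
    - [0.269,0.573,-0.1]
    - [0.269,0.573,-0.1]
    - [0.269,0.573,-0.1]
  angular:
    - [0,0,52.7]
    - [0,0,52.7]
    - [0,0,52.7]
    - [0,0,52.7]
    - [0,0,52.7]

```text
clock: 0.8
position: [0.2857, -0.3731, 0.2112]
tool_rot: [-1.57, -0.0, -2.093]
force: [1.8, -0.0, 0.1]
grip_width: 0.0853
```

Call:
apply_moves:
  jaw: [1,1,1,1,1]
  translation:
    - [0.163,0.348,-0.06]
    - [0.163,0.348,-0.06]
    - [0.163,0.348,-0.06]
    - [0.163,0.348,-0.06]
    - [0.163,0.348,-0.06]
  angular:
    - [0,0,9.4]
    - [0,0,9.4]
    - [0,0,9.4]
    - [0,0,9.4]
    - [0,0,9.4]

```text
clock: 1.3
position: [0.3906, -0.1495, 0.1727]
tool_rot: [-1.57, -0.0, -1.935]
force: [0.0, -0.9, -0.7]
grip_width: 0.0851
```

Call:
apply_moves:
  jaw: [1,1,1,1,1]
  translation:
    - [0.06,0.125,-0.03]
    - [0.06,0.125,-0.03]
    - [0.06,0.125,-0.03]
    - [0.06,0.125,-0.03]
    - [0.06,0.125,-0.03]
  angular:
    - [0,0,0]
    - [0,0,0]
    - [0,0,0]
    - [0,0,0]
    - [0,0,0]

```text
clock: 1.8
position: [0.4501, -0.0253, 0.1425]
tool_rot: [-1.571, -0.0, -1.933]
force: [-0.8, -0.0, -0.3]
grip_width: 0.0854
```

Call:
apply_moves:
  jaw: [1,1,1,1,1]
  translation:
    - [0,0,-0.05]
    - [0,0,-0.09]
    - [0,0,-0.11]
    - [0,0,-0.118]
    - [0,0,-0.118]
  angular:
    - [0,0,0]
    - [0,0,0]
    - [0,0,0]
    - [0,0,0]
    - [0,0,0]

```text
clock: 2.3
position: [0.4497, -0.0269, 0.0245]
tool_rot: [-1.572, -0.001, -1.936]
force: [0.3, 0.7, 0.6]
grip_width: 0.0854
```

Call:
apply_moves:
  jaw: [-1,-1,-1,-1,-1]
  translation:
    - [0,0,0]
    - [0,0,0]
    - [0,0,0]
    - [0,0,0]
    - [0,0,0]
  angular:
    - [0,0,0]
    - [0,0,0]
    - [0,0,0]
    - [0,0,0]
    - [0,0,0]
  newtons: 40

```text
clock: 2.8
position: [0.4504, -0.0263, 0.0253]
tool_rot: [-1.57, 0.0, -1.935]
force: [-0.8, -1.8, 11.7]
grip_width: 0.0232
```

Call:
apply_moves:
  jaw: [-1,-1,-1,-1,-1]
  translation:
    - [0,0,0.04]
    - [0,0,0.08]
    - [0,0,0.1]
    - [0.045,0.017,0.1]
    - [0.088,0.034,0.1]
  angular:
    - [0,0,0]
    - [0,0,0]
    - [0,0,0]
    - [0,0,8]
    - [0,0,16]

```text
clock: 3.3
position: [0.5395, 0.0075, 0.1262]
tool_rot: [-1.569, -0.001, -1.652]
force: [1.1, 1.0, -2.4]
grip_width: 0.0232
```

Call:
apply_moves:
  jaw: [-1,-1,-1,-1,-1]
  translation:
    - [0.04,0.015,0]
    - [0.08,0.03,0]
    - [0.088,0.034,0]
    - [0.088,0.034,0]
    - [0.088,0.034,0]
  angular:
    - [0,0,7.5]
    - [0,0,14.4]
    - [0,0,14.4]
    - [0,0,14.4]
    - [0,0,14.4]

```text
clock: 3.8
position: [0.625, 0.0414, 0.1244]
tool_rot: [-1.572, -0.0, -1.405]
force: [-1.2, -1.0, -2.5]
grip_width: 0.023
```

```bash
python3 - <<'E'
from m import *
a=grab("scene");b=grab("top")
x=cv2.resize(a["pixels"][140:320,170:410,::-1],(700,525)[::1],interpolation=2)
y=cv2.resize(b["pixels"][110:220,150:340,::-1],None,fx=3.6,fy=3.6,interpolation=2)
x=cv2.resize(x,(400,300));y=cv2.resize(y,(400,232))
cv2.imwrite("pics/c2.png",np.vstack([x,y])); print(greens(a),greens(b),observe()["position"],observe()["tool_rot"])
E
```

```text
[((np.float64(173.0), np.float64(164.5)), 102), ((np.float64(277.2), np.float64(242.1)), 59)] [((np.float64(430.9), np.float64(238.3)), 171)] [0.62518048 0.04108298 0.12481587] [-1.57147756e+00 -6.59389267e-04 -1.40509509e+00]
```

View pics/c2.png

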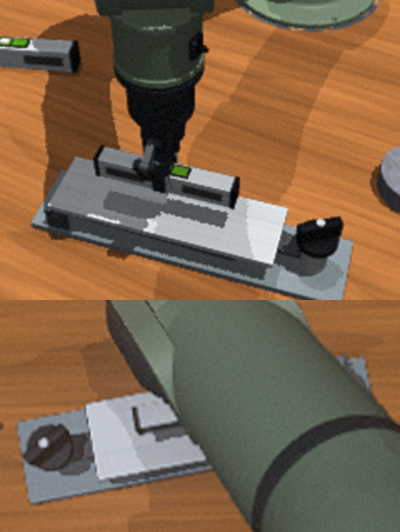

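The level is held squarely above the shelf (crop centre about (165,180)) and parallel to it. I'll lower it now.

Call:
apply_moves:
  jaw: [-1,-1,-1,-1,-1]
  translation:
    - [0,0,-0.02]
    - [0,0,-0.035]
    - [0,0,-0.04]
    - [0,0,-0.042]
    - [0,0,-0.042]
  angular:
    - [0,0,0]
    - [0,0,0]
    - [0,0,0]
    - [0,0,0]
    - [0,0,0]

```text
clock: 4.4
position: [0.6261, 0.0418, 0.0829]
tool_rot: [-1.571, 0.0, -1.404]
force: [-0.8, -1.2, -2.0]
grip_width: 0.0232
```

Call:
apply_moves:
  jaw: [-1,-1,-1,-1]
  translation:
    - [0,0,-0.001]
    - [0,0,-0.002]
    - [0,0,-0.003]
    - [0,0,-0.003]
  angular:
    - [0,0,0]
    - [0,0,0]
    - [0,0,0]
    - [0,0,0]

```text
clock: 4.8
position: [0.6262, 0.0418, 0.0798]
tool_rot: [-1.571, -0.0, -1.404]
force: [-0.1, -0.2, -1.2]
grip_width: 0.023
```

Call:
apply_moves:
  jaw: [-1,-1,-1]
  translation:
    - [0,0,-0.001]
    - [0,0,-0.002]
    - [0,0,-0.002]
  angular:
    - [0,0,0]
    - [0,0,0]
    - [0,0,0]

```text
clock: 5.1
position: [0.6264, 0.0423, 0.0781]
tool_rot: [-1.57, 0.0, -1.404]
force: [-0.2, 1.7, 5.2]
grip_width: 0.0233
```

Call:
apply_moves:
  jaw: [-0.5,0,0.5,1,1]
  translation:
    - [0,0,0]
    - [0,0,0]
    - [0,0,0]
    - [0,0,0]
    - [0,0,0]
  angular:
    - [0,0,0]
    - [0,0,0]
    - [0,0,0]
    - [0,0,0]
    - [0,0,0]

```text
clock: 5.6
position: [0.626, 0.0418, 0.0776]
tool_rot: [-1.571, -0.0, -1.404]
force: [-0.4, -0.0, 0.3]
grip_width: 0.0798
```

Call:
apply_moves:
  jaw: [1,1,1,1,1]
  translation:
    - [0,0,0.02]
    - [0,0,0.05]
    - [0,0,0.09]
    - [-0.02,0.04,0.1]
    - [-0.03,0.08,0.1]
  angular:
    - [0,0,0]
    - [0,0,0]
    - [0,0,0]
    - [0,0,8]
    - [0,0,16]

```text
clock: 6.1
position: [0.5961, 0.1221, 0.1799]
tool_rot: [-1.568, -0.001, -1.122]
force: [0.5, 0.9, -0.7]
grip_width: 0.0855
```

Call:
apply_moves:
  jaw: [1,1,1,1,1]
  translation:
    - [-0.002,0.04,0]
    - [-0.004,0.08,0]
    - [-0.004,0.112,0]
    - [-0.004,0.112,0]
    - [-0.004,0.112,0]
  angular:
    - [0,0,7]
    - [0,0,14.3]
    - [0,0,14.3]
    - [0,0,14.3]
    - [0,0,14.3]

```text
clock: 6.6
position: [0.5918, 0.2342, 0.1775]
tool_rot: [-1.571, 0.0, -0.874]
force: [0.8, -0.5, 0.1]
grip_width: 0.0854
```

```bash
cat > bub.py <<'E'
from m import *
import sys
n=sys.argv[1]
a=grab("scene");b=grab("top"); print(observe()["clock"],observe()["position"],observe()["force"])
print(greens(a),greens(b))
x=cv2.resize(a["pixels"][230:275,240:320,::-1],(640,360),interpolation=2)
y=cv2.resize(b["pixels"][140:170,215:295,::-1],(640,240),interpolation=2)
cv2.imwrite("pics/%s.png"%n,np.vstack([x,y]))
np.savez(n+".npz",a=a["pixels"],b=b["pixels"])
E
python3 bub.py c3
```

```text
6.7 [0.5923347  0.23260203 0.17756912] [-0.04378902  0.02742017  0.71452184]
[((np.float64(173.0), np.float64(164.5)), 102), ((np.float64(269.6), np.float64(254.6)), 135)] [((np.float64(254.4), np.float64(161.3)), 124), ((np.float64(427.2), np.float64(240.1)), 230)]
```

View pics/c3.png

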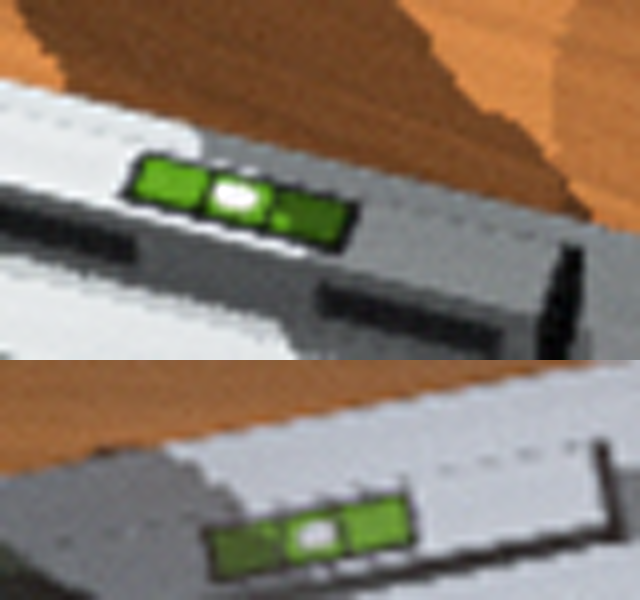

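The bubble, with the shelf unpressed, sits slightly to the hinge side: scene crop 236 against vial centre 241, top crop 317 against 310. That is about -1.5 mm, so about -7.5 mm when pressed, which needs roughly 0.83 rad of knob. I'll grip the knob.

Call:
apply_moves:
  jaw: [1,1,1,1,1]
  translation:
    - [0,0,-0.04]
    - [0,0,-0.065]
    - [0,0,-0.08]
    - [0,0,-0.0835]
    - [0,0,-0.0835]
  angular:
    - [0,0,0]
    - [0,0,0]
    - [0,0,0]
    - [0,0,0]
    - [0,0,0]

```text
clock: 7.2
position: [0.5924, 0.2336, 0.0946]
tool_rot: [-1.571, -0.0, -0.876]
force: [0.4, 0.0, -0.4]
grip_width: 0.0852
```

Call:
apply_moves:
  jaw: [-1,-1,-1,-1,-1]
  translation:
    - [0,0,0]
    - [0,0,0]
    - [0,0,0]
    - [0,0,0]
    - [0,0,0]
  angular:
    - [0,0,0]
    - [0,0,0]
    - [0,0,0]
    - [0,0,0]
    - [0,0,0]
  newtons: 60

```text
clock: 7.7
position: [0.5921, 0.2338, 0.0945]
tool_rot: [-1.571, -0.0, -0.875]
force: [-3.5, -3.1, 23.6]
grip_width: 0.0127
```

Call:
apply_moves:
  jaw: [-1,-1,-1,-1,-1]
  translation:
    - [0,0,0.001]
    - [0,0,0.001]
    - [0,0,0.001]
    - [0,0,0.001]
    - [0,0,0.001]
  angular:
    - [0,0,8]
    - [0,0,16]
    - [0,0,24]
    - [0,0,32]
    - [0,0,40]

```text
clock: 8.2
position: [0.5923, 0.2341, 0.0948]
tool_rot: [-1.57, 0.0, -0.172]
force: [4.6, 4.8, -12.7]
grip_width: 0.0129
```

Call:
apply_moves:
  jaw: [-1,-1,-1,-1,-1]
  translation:
    - [0,0,0]
    - [0,0,0]
    - [0,0,0]
    - [0,0,0]
    - [0,0,0]
  angular:
    - [0,0,8]
    - [0,0,8]
    - [0,0,8]
    - [0,0,8]
    - [0,0,8]

```text
clock: 8.7
position: [0.5923, 0.2342, 0.0947]
tool_rot: [-1.57, -0.0, -0.037]
force: [4.0, 4.1, -10.3]
grip_width: 0.0129
```

Call:
apply_moves:
  jaw: [-1,-1,-1,-1,-1]
  translation:
    - [0,0,0]
    - [0,0,0]
    - [0,0,0]
    - [0,0,0]
    - [0,0,0]
  angular:
    - [0,0,0]
    - [0,0,0]
    - [0,0,0]
    - [0,0,0]
    - [0,0,0]

```text
clock: 9.2
position: [0.5923, 0.2342, 0.0947]
tool_rot: [-1.57, -0.0, -0.037]
force: [4.8, 5.4, -11.8]
grip_width: 0.0129
```

```bash
cat > meas.py <<'E'
from m import *
# bubble offset along level (foot +, mm) from rectified strip, each view
def meas(f,guess,z=.087,dbg=False):
    u=np.array([np.cos(np.radians(99.5)),np.sin(np.radians(99.5))]); v=np.array([u[1],-u[0]])
    px=f["pixels"]; h=cv2.cvtColor(px,cv2.COLOR_RGB2HSV)
    g=cv2.inRange(h,(33,120,40),(60,255,255)); g=cv2.morphologyEx(g,cv2.MORPH_CLOSE,np.ones((5,5)))
    n,l,st,c=cv2.connectedComponentsWithStats(g)
    P=onz(f,c,z)[:,:2]; d=np.linalg.norm(P-guess,axis=1); d[st[:,4]<30]=9; d[0]=9
    C=P[np.argmin(d)]
    s=np.linspace(-.04,.04,321); w=np.linspace(-.0035,.0035,8)
    X=np.array([[np.r_[C+a*u+b*v,z] for a in s] for b in w])
    uv=proj(f,X).astype(np.float32).reshape(len(w),len(s),2)
    R=cv2.remap(px,uv[...,0],uv[...,1],cv2.INTER_LINEAR).astype(float).mean(0)
    blue=R[:,2]; sat=R[:,1]-R[:,2]
    on=np.where(sat>35)[0]; e0,e1=s[on[0]],s[on[-1]]; k=(s>e0+.003)&(s<e1-.003)
    wt=np.where(k,np.clip(blue-(blue[k].min()+blue[k].max())/2,0,None),0)
    return C.round(4),(1e3*np.array([e0,e1])).round(1),round(1e3*float((wt*s).sum()/wt.sum()-(e0+e1)/2),2)
def both():
    o=observe();print(round(o["clock"],2),o["position"].round(4),o["tool_rot"].round(3),o["force"].round(1))
    for n in("scene","top"):
        f=grab(n)
        try: print(n,*meas(f,np.array([.626,.042])))
        except Exception as e: print(n,"fail",e)
if __name__=="__main__":
    from h import *
    fs={n:grab(n) for n in("scene","top")}; d=np.load("c3.npz")
    for n,k in(("scene","a"),("top","b")):
        f=dict(fs[n]);f["pixels"]=d[k]; print("before",n,*meas(f,np.array([.626,.042])))
    both()
E
python3 meas.py
```

```text
before scene [0.626  0.0448] [-28.8  27.8] -1.33
before top [0.626  0.0402] [-26.3  29. ] -0.85
9.3 [0.5923 0.2342 0.0948] [-1.57  -0.    -0.037] [  4.6   4.1 -11.2]
scene [0.624 0.042] [-28.8  28.3] 6.02
top [0.629  0.0279] [-15.   14.5] 1.6
```

The bubble moved 7.35 mm to +6.0 unpressed, close to what was predicted. I'll release the knob and go to press the level.

Call:
apply_moves:
  jaw: [0,0,0,0,0]
  translation:
    - [0,0,0]
    - [0,0,0]
    - [0,0,0.02]
    - [0,0,0.05]
    - [0,0,0.08]
  angular:
    - [0,0,0]
    - [0,0,0]
    - [0,0,0]
    - [0,0,0]
    - [0,0,0]

```text
clock: 9.9
position: [0.5919, 0.234, 0.1776]
tool_rot: [-1.57, -0.0, -0.037]
force: [0.5, -0.3, 0.7]
grip_width: 0.043
```

Call:
apply_moves:
  jaw: [-1,-1,-1,-1,-1]
  translation:
    - [0.008,-0.045,0]
    - [0.016,-0.09,0]
    - [0.024,-0.133,0]
    - [0.024,-0.133,0]
    - [0.024,-0.133,0]
  angular:
    - [0,0,4]
    - [0,0,8]
    - [0,0,11.6]
    - [0,0,11.6]
    - [0,0,11.6]

```text
clock: 10.4
position: [0.6164, 0.0998, 0.1766]
tool_rot: [-1.571, -0.001, 0.162]
force: [0.4, 1.6, 0.3]
grip_width: 0.0
```

```bash
python3 - <<'E'
from meas import *
both()
E
```

```text
10.4 [0.6164 0.0998 0.1766] [-1.571e+00 -1.000e-03  1.620e-01] [0.4 1.6 0.3]
scene [0.6239 0.0415] [-27.5  27.5] 6.35
top fail index 0 is out of bounds for axis 0 with size 0
```

Call:
apply_moves:
  jaw: [-1,-1,-1,-1,-1]
  translation:
    - [0,0,-0.03]
    - [0,0,-0.05]
    - [0,0,-0.06]
    - [0,0,-0.064]
    - [0,0,-0.064]
  angular:
    - [0,0,0]
    - [0,0,0]
    - [0,0,0]
    - [0,0,0]
    - [0,0,0]

```text
clock: 11.0
position: [0.6161, 0.1016, 0.1116]
tool_rot: [-1.571, -0.0, 0.166]
force: [-0.7, -0.6, 0.2]
grip_width: -0.0003
```

Call:
apply_moves:
  jaw: [-1,-1,-1]
  translation:
    - [0,0,-0.001]
    - [0,0,-0.002]
    - [0,0,-0.002]
  angular:
    - [0,0,0]
    - [0,0,0]
    - [0,0,0]

```text
clock: 11.3
position: [0.6163, 0.1009, 0.1097]
tool_rot: [-1.571, -0.001, 0.165]
force: [-0.9, 0.6, 1.0]
grip_width: -0.0003
```

Call:
apply_moves:
  jaw: [-1,-1,-1]
  translation:
    - [0,0,-0.001]
    - [0,0,-0.002]
    - [0,0,-0.002]
  angular:
    - [0,0,0]
    - [0,0,0]
    - [0,0,0]

```text
clock: 11.6
position: [0.6161, 0.1009, 0.1072]
tool_rot: [-1.571, -0.0, 0.165]
force: [0.9, 1.4, 1.5]
grip_width: -0.0004
```

Call:
apply_moves:
  jaw: [-1,-1,-1]
  translation:
    - [0,0,-0.001]
    - [0,0,-0.002]
    - [0,0,-0.002]
  angular:
    - [0,0,0]
    - [0,0,0]
    - [0,0,0]

```text
clock: 11.9
position: [0.6164, 0.1011, 0.1056]
tool_rot: [-1.571, -0.001, 0.165]
force: [-0.2, 1.5, 8.5]
grip_width: 0.0003
```

Call:
apply_moves:
  jaw: [-1,-1,-1]
  translation:
    - [0,0,-0.001]
    - [0,0,-0.001]
    - [0,0,-0.001]
  angular:
    - [0,0,0]
    - [0,0,0]
    - [0,0,0]

```text
clock: 12.2
position: [0.6166, 0.1013, 0.105]
tool_rot: [-1.571, -0.001, 0.165]
force: [-0.0, 1.9, 10.3]
grip_width: -0.0002
```

Call:
apply_moves:
  jaw: [-1,-1,-1]
  translation:
    - [0,0,-0.001]
    - [0,0,-0.001]
    - [0,0,-0.001]
  angular:
    - [0,0,0]
    - [0,0,0]
    - [0,0,0]

```text
clock: 12.5
position: [0.6166, 0.1014, 0.104]
tool_rot: [-1.57, -0.002, 0.165]
force: [-1.7, 2.9, 9.9]
grip_width: -0.0001
```

Call:
apply_moves:
  jaw: [-1,-1,-1,-1,-1]
  translation:
    - [0,0,-0.0005]
    - [0,0,-0.0005]
    - [0,0,-0.0005]
    - [0,0,-0.0005]
    - [0,0,-0.0005]
  angular:
    - [0,0,0]
    - [0,0,0]
    - [0,0,0]
    - [0,0,0]
    - [0,0,0]

```text
clock: 13.0
position: [0.6165, 0.1015, 0.1035]
tool_rot: [-1.57, -0.001, 0.165]
force: [-0.8, 2.7, 11.9]
grip_width: 0.0005
```

Call:
apply_moves:
  jaw: [-1,-1,-1,-1,-1]
  translation:
    - [0,0,0]
    - [0,0,0]
    - [0,0,0]
    - [0,0,0]
    - [0,0,0]
  angular:
    - [0,0,0]
    - [0,0,0]
    - [0,0,0]
    - [0,0,0]
    - [0,0,0]

```text
clock: 13.5
position: [0.6165, 0.1015, 0.1035]
tool_rot: [-1.57, -0.001, 0.165]
force: [-0.5, 1.6, 11.7]
grip_width: -0.0002
```

```bash
python3 bub.py c4; python3 - <<'E'
from meas import *
both()
E
```

```text
13.6 [0.61654454 0.10151409 0.10349548] [-0.79170186  4.01088539 11.70668415]
[((np.float64(172.8), np.float64(164.5)), 100), ((np.float64(269.5), np.float64(254.8)), 130)] []
13.6 [0.6165 0.1015 0.1035] [-1.57  -0.002  0.165] [-0.8  4.  11.7]
scene [0.6265 0.0447] [-27.5  27.8] -3.7
top [ 0.5126 -0.0157] [33.2 40. ] -0.13
```

View pics/c4.png

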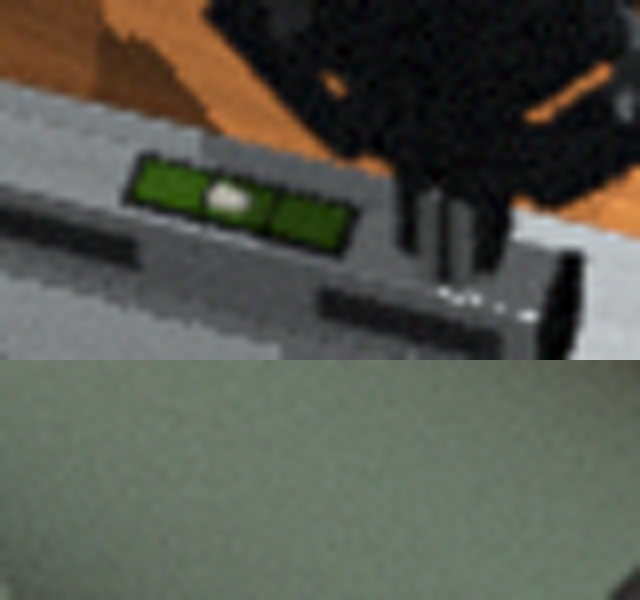

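Bubble, pressed: at (228,198) against vial centre (241,203) and marks at 205/272. It is about 3.2 mm to the hinge side. I'll check once more that it has settled, then lift off and turn the knob further.

Call:
apply_moves:
  jaw: [-1,-1,-1,-1,-1]
  translation:
    - [0,0,0]
    - [0,0,0]
    - [0,0,0]
    - [0,0,0]
    - [0,0,0]
  angular:
    - [0,0,0]
    - [0,0,0]
    - [0,0,0]
    - [0,0,0]
    - [0,0,0]

```text
clock: 14.2
position: [0.6165, 0.1015, 0.1035]
tool_rot: [-1.57, -0.002, 0.165]
force: [-1.2, 2.5, 10.9]
grip_width: -0.0
```

```bash
python3 - <<'E'
from meas import *
both()
E
```

```text
14.2 [0.6165 0.1015 0.1035] [-1.57  -0.002  0.165] [-1.2  2.5 10.9]
scene [0.6266 0.0449] [-27.8  27.5] -3.66
top [ 0.5126 -0.0157] [33. 40.] -0.25
```

Call:
apply_moves:
  jaw: [-1,-1,-1,-1,-1]
  translation:
    - [0,0,0.005]
    - [0,0,0.03]
    - [0,0,0.07]
    - [-0.008,0.045,0.074]
    - [-0.016,0.09,0.074]
  angular:
    - [0,0,0]
    - [0,0,0]
    - [0,0,0]
    - [0,0,0]
    - [0,0,0]

```text
clock: 14.8
position: [0.6008, 0.1904, 0.1781]
tool_rot: [-1.571, -0.002, 0.161]
force: [-0.5, 1.2, -0.7]
grip_width: 0.0001
```

Call:
apply_moves:
  jaw: [0.2,0.2,0.2,0.2]
  translation:
    - [-0.0085,0.044,0]
    - [-0.0085,0.044,0]
    - [-0.0085,0.044,-0.03]
    - [-0.0085,0.044,-0.05]
  angular:
    - [0,0,-8]
    - [0,0,-11.4]
    - [0,0,-11.4]
    - [0,0,-11.4]

```text
clock: 15.2
position: [0.5913, 0.2346, 0.1255]
tool_rot: [-1.572, 0.0, -0.034]
force: [0.8, 0.3, 0.1]
grip_width: 0.0512
```

Call:
apply_moves:
  jaw: [0.2,0.2,-1,-1,-1]
  translation:
    - [0,0,-0.025]
    - [0,0,-0.033]
    - [0,0,-0.033]
    - [0,0,-0.033]
    - [0,0,-0.033]
  angular:
    - [0,0,0]
    - [0,0,0]
    - [0,0,0]
    - [0,0,0]
    - [0,0,0]
  newtons: 60

```text
clock: 15.7
position: [0.5922, 0.2345, 0.0951]
tool_rot: [-1.571, -0.001, -0.035]
force: [-1.3, -7.8, 12.9]
grip_width: 0.0128
```

Call:
apply_moves:
  jaw: [-1,-1,-1,-1,-1]
  translation:
    - [0,0,0]
    - [0,0,0]
    - [0,0,0]
    - [0,0,0]
    - [0,0,0]
  angular:
    - [0,0,0]
    - [0,0,0]
    - [0,0,0]
    - [0,0,0]
    - [0,0,0]

```text
clock: 16.2
position: [0.5924, 0.2344, 0.095]
tool_rot: [-1.571, -0.002, -0.035]
force: [-0.6, -4.4, 8.0]
grip_width: 0.0127
```

```bash
python3 - <<'E'
from meas import *
both()
E
```

```text
16.2 [0.5924 0.2344 0.095 ] [-1.571 -0.002 -0.035] [-0.6 -4.4  8. ]
scene [0.624  0.0423] [-29.   27.8] 5.2
top [0.6286 0.0282] [-15.5  13.7] 5.03
```

Call:
apply_moves:
  jaw: [-1,-1,-1,-1,-1]
  translation:
    - [0,0,0]
    - [0,0,0]
    - [0,0,0]
    - [0,0,0]
    - [0,0,0]
  angular:
    - [0,0,8]
    - [0,0,16]
    - [0,0,21]
    - [0,0,21]
    - [0,0,21]

```text
clock: 16.8
position: [0.5923, 0.2346, 0.095]
tool_rot: [-1.571, -0.002, 0.332]
force: [0.7, -4.3, 7.2]
grip_width: 0.0125
```

Call:
apply_moves:
  jaw: [0,0,0,0,0]
  translation:
    - [0,0,0]
    - [0,0,0]
    - [0,0,0.02]
    - [0,0,0.05]
    - [0,0,0.08]
  angular:
    - [0,0,0]
    - [0,0,0]
    - [0,0,0]
    - [0,0,0]
    - [0,0,0]

```text
clock: 17.3
position: [0.5913, 0.2352, 0.1761]
tool_rot: [-1.57, -0.0, 0.333]
force: [-0.1, -0.8, -0.2]
grip_width: 0.0426
```

Call:
apply_moves:
  jaw: [-1,-1,-1,-1,-1]
  translation:
    - [0.008,-0.045,0]
    - [0.016,-0.09,0]
    - [0.024,-0.133,0]
    - [0.024,-0.133,0]
    - [0.024,-0.133,0]
  angular:
    - [0,0,-4]
    - [0,0,-8]
    - [0,0,-9.5]
    - [0,0,-9.5]
    - [0,0,-9.5]

```text
clock: 17.8
position: [0.6159, 0.1011, 0.1751]
tool_rot: [-1.571, -0.001, 0.165]
force: [0.0, 0.8, 0.6]
grip_width: -0.0002
```

Call:
apply_moves:
  jaw: [-1,-1,-1,-1,-1]
  translation:
    - [0,0,-0.03]
    - [0,0,-0.05]
    - [0,0,-0.06]
    - [0,0,-0.064]
    - [0,0,-0.064]
  angular:
    - [0,0,0]
    - [0,0,0]
    - [0,0,0]
    - [0,0,0]
    - [0,0,0]

```text
clock: 18.3
position: [0.6155, 0.1025, 0.1098]
tool_rot: [-1.57, 0.0, 0.167]
force: [-0.3, -0.7, 1.9]
grip_width: -0.0002
```

Call:
apply_moves:
  jaw: [-1,-1,-1]
  translation:
    - [0,0,-0.001]
    - [0,0,-0.002]
    - [0,0,-0.002]
  angular:
    - [0,0,0]
    - [0,0,0]
    - [0,0,0]

```text
clock: 18.6
position: [0.6158, 0.102, 0.1082]
tool_rot: [-1.571, -0.001, 0.167]
force: [-1.2, 1.6, 2.5]
grip_width: 0.0001
```

Call:
apply_moves:
  jaw: [-1,-1,-1]
  translation:
    - [0,0,-0.001]
    - [0,0,-0.001]
    - [0,0,-0.001]
  angular:
    - [0,0,0]
    - [0,0,0]
    - [0,0,0]

```text
clock: 18.9
position: [0.6162, 0.1022, 0.1076]
tool_rot: [-1.571, -0.002, 0.167]
force: [-1.4, 1.6, 9.5]
grip_width: -0.0001
```

Call:
apply_moves:
  jaw: [-1,-1,-1]
  translation:
    - [0,0,-0.001]
    - [0,0,-0.001]
    - [0,0,-0.001]
  angular:
    - [0,0,0]
    - [0,0,0]
    - [0,0,0]

```text
clock: 19.2
position: [0.6162, 0.1023, 0.1068]
tool_rot: [-1.57, -0.002, 0.167]
force: [-1.0, 2.5, 11.1]
grip_width: 0.0
```

Call:
apply_moves:
  jaw: [-1,-1,-1,-1,-1]
  translation:
    - [0,0,-0.001]
    - [0,0,-0.001]
    - [0,0,-0.001]
    - [0,0,-0.001]
    - [0,0,-0.001]
  angular:
    - [0,0,0]
    - [0,0,0]
    - [0,0,0]
    - [0,0,0]
    - [0,0,0]

```text
clock: 19.7
position: [0.6161, 0.1026, 0.1058]
tool_rot: [-1.57, -0.002, 0.167]
force: [-1.1, 2.9, 10.9]
grip_width: 0.0003
```

Call:
apply_moves:
  jaw: [-1,-1,-1,-1,-1]
  translation:
    - [0,0,0]
    - [0,0,0]
    - [0,0,0]
    - [0,0,0]
    - [0,0,0]
  angular:
    - [0,0,0]
    - [0,0,0]
    - [0,0,0]
    - [0,0,0]
    - [0,0,0]

```text
clock: 20.2
position: [0.6161, 0.1026, 0.1057]
tool_rot: [-1.57, -0.002, 0.167]
force: [-1.9, 2.9, 10.6]
grip_width: 0.0001
```

Call:
apply_moves:
  jaw: [-1,-1,-1,-1,-1]
  translation:
    - [0,0,0]
    - [0,0,0]
    - [0,0,0]
    - [0,0,0]
    - [0,0,0]
  angular:
    - [0,0,0]
    - [0,0,0]
    - [0,0,0]
    - [0,0,0]
    - [0,0,0]

```text
clock: 20.7
position: [0.6161, 0.1025, 0.1058]
tool_rot: [-1.57, -0.002, 0.167]
force: [-1.9, 2.9, 11.8]
grip_width: -0.0001
```

```bash
python3 - <<'E'
from meas import *
both()
E
python3 bub.py c5
```

```text
20.7 [0.6161 0.1025 0.1058] [-1.57  -0.002  0.167] [-1.9  2.9 11.8]
scene [0.6261 0.0439] [-27.8  27.5] -0.57
top fail zero-size array to reduction operation minimum which has no identity
20.9 [0.61613021 0.1025765  0.10574059] [-0.7430366   2.18756396 10.90525637]
[((np.float64(172.6), np.float64(164.5)), 99), ((np.float64(269.1), np.float64(254.5)), 130)] []
```

View pics/c5.png

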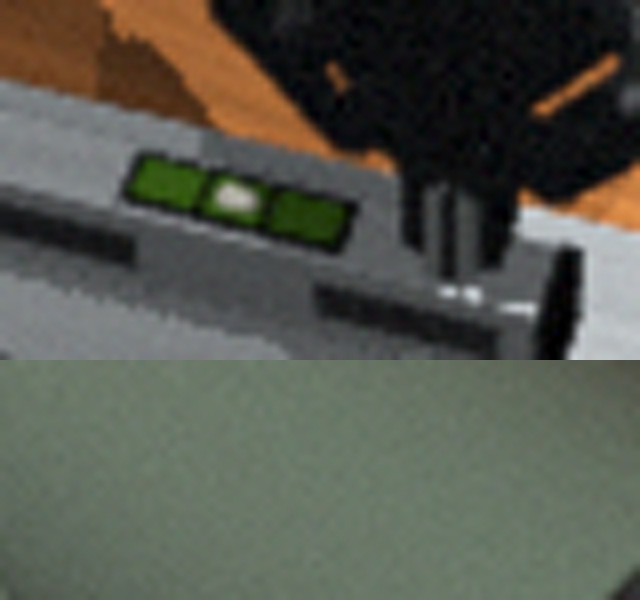

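Call:
apply_moves:
  jaw: [-1,-1,-1,-1,-1]
  translation:
    - [0,0,-0.001]
    - [0,0,-0.001]
    - [0,0,-0.001]
    - [0,0,-0.001]
    - [0,0,-0.001]
  angular:
    - [0,0,0]
    - [0,0,0]
    - [0,0,0]
    - [0,0,0]
    - [0,0,0]

```text
clock: 21.4
position: [0.6161, 0.1027, 0.1048]
tool_rot: [-1.57, -0.002, 0.167]
force: [-1.5, 3.3, 11.9]
grip_width: 0.0001
```

Call:
apply_moves:
  jaw: [-1,-1,-1,-1,-1]
  translation:
    - [0,0,0]
    - [0,0,0]
    - [0,0,0]
    - [0,0,0]
    - [0,0,0]
  angular:
    - [0,0,0]
    - [0,0,0]
    - [0,0,0]
    - [0,0,0]
    - [0,0,0]

```text
clock: 21.9
position: [0.6161, 0.1027, 0.1048]
tool_rot: [-1.57, -0.002, 0.167]
force: [-1.8, 4.4, 11.4]
grip_width: 0.0001
```

```bash
python3 - <<'E'
from meas import *
both()
E
```

```text
21.9 [0.6161 0.1027 0.1048] [-1.57  -0.002  0.167] [-1.8  4.4 11.4]
scene [0.6264 0.0444] [-27.2  27.8] -1.96
top fail zero-size array to reduction operation minimum which has no identity
```

Force is flat and the bubble is still moving, so the shelf isn't seated yet. I'll continue down until the force stiffens.

Call:
apply_moves:
  jaw: [-1,-1,-1]
  translation:
    - [0,0,-0.001]
    - [0,0,-0.001]
    - [0,0,-0.001]
  angular:
    - [0,0,0]
    - [0,0,0]
    - [0,0,0]

```text
clock: 22.3
position: [0.6162, 0.1029, 0.1039]
tool_rot: [-1.57, -0.002, 0.167]
force: [-1.7, 4.5, 11.9]
grip_width: 0.0002
```

Call:
apply_moves:
  jaw: [-1,-1,-1,-1]
  translation:
    - [0,0,-0.0005]
    - [0,0,-0.0005]
    - [0,0,-0.0005]
    - [0,0,-0.0005]
  angular:
    - [0,0,0]
    - [0,0,0]
    - [0,0,0]
    - [0,0,0]

```text
clock: 22.7
position: [0.6161, 0.103, 0.1034]
tool_rot: [-1.57, -0.002, 0.167]
force: [-1.5, 4.6, 12.4]
grip_width: 0.0
```

Call:
apply_moves:
  jaw: [-1,-1,-1,-1]
  translation:
    - [0,0,-0.0005]
    - [0,0,-0.0005]
    - [0,0,-0.0005]
    - [0,0,-0.0005]
  angular:
    - [0,0,0]
    - [0,0,0]
    - [0,0,0]
    - [0,0,0]

```text
clock: 23.1
position: [0.6161, 0.103, 0.1029]
tool_rot: [-1.569, -0.002, 0.167]
force: [-2.0, 5.5, 12.1]
grip_width: -0.0001
```

```bash
python3 - <<'E'
from meas import *
both()
E
```

```text
23.1 [0.6161 0.103  0.1029] [-1.569 -0.002  0.167] [-2.   5.5 12.1]
scene [0.6275 0.0453] [-27.5  27.5] -3.68
top fail zero-size array to reduction operation minimum which has no identity
```

```bash
python3 - <<'E'
from h import *
a=grab("scene"); save(a,"c6.png",(180,200,400,330),3.5)
E
```

```text
(no output)
```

View pics/c6.png

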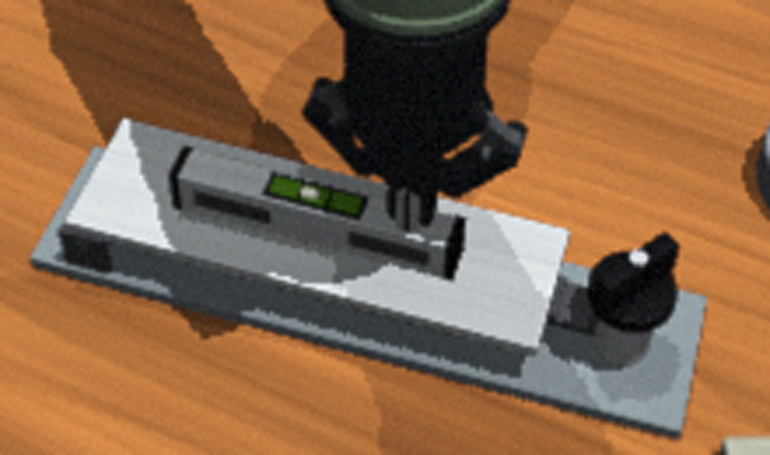

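The image shows the level lying flat with the fingers on its foot half, and nothing is fouling. I'll let it settle, remeasure, and step down once more.

Call:
apply_moves:
  jaw: [-1,-1,-1,-1,-1]
  translation:
    - [0,0,0]
    - [0,0,0]
    - [0,0,0]
    - [0,0,0]
    - [0,0,0]
  angular:
    - [0,0,0]
    - [0,0,0]
    - [0,0,0]
    - [0,0,0]
    - [0,0,0]

```text
clock: 23.75
position: [0.6161, 0.103, 0.1029]
tool_rot: [-1.569, -0.002, 0.167]
force: [-1.2, 5.5, 12.2]
grip_width: 0.0003
```

```bash
python3 - <<'E'
from meas import *
both()
E
```

```text
23.75 [0.6161 0.103  0.1029] [-1.569 -0.002  0.167] [-1.2  5.5 12.2]
scene [0.6276 0.0454] [-27.8  27.5] -4.25
top fail zero-size array to reduction operation minimum which has no identity
```

Call:
apply_moves:
  jaw: [-1,-1,-1,-1,-1]
  translation:
    - [0,0,-0.001]
    - [0,0,-0.001]
    - [0,0,-0.001]
    - [0,0,-0.001]
    - [0,0,-0.001]
  angular:
    - [0,0,0]
    - [0,0,0]
    - [0,0,0]
    - [0,0,0]
    - [0,0,0]

```text
clock: 24.35
position: [0.6161, 0.1032, 0.1019]
tool_rot: [-1.569, -0.002, 0.167]
force: [-1.9, 5.4, 11.9]
grip_width: 0.0003
```

Call:
apply_moves:
  jaw: [-1,-1,-1,-1,-1]
  translation:
    - [0,0,0]
    - [0,0,0]
    - [0,0,0]
    - [0,0,0]
    - [0,0,0]
  angular:
    - [0,0,0]
    - [0,0,0]
    - [0,0,0]
    - [0,0,0]
    - [0,0,0]

```text
clock: 24.85
position: [0.6161, 0.1032, 0.1019]
tool_rot: [-1.569, -0.002, 0.167]
force: [-1.7, 6.5, 12.3]
grip_width: -0.0001
```

```bash
python3 - <<'E'
from meas import *
both()
E
```

```text
24.85 [0.6161 0.1032 0.1019] [-1.569 -0.002  0.167] [-1.7  6.5 12.3]
scene [0.628  0.0459] [-27.5  27.8] -5.76
top fail zero-size array to reduction operation minimum which has no identity
```

```bash
python3 - <<'E'
from h import *
a=grab("scene");np.savez("c7.npz",a=a["pixels"])
I={n:np.load(n+".npz")["a"] for n in("c3","c4","c5","c7")}
def patch(im,r): x0,y0,x1,y1=r; return cv2.cvtColor(im[y0:y1,x0:x1],cv2.COLOR_RGB2GRAY).astype(np.float32)
for nm,r in(("knob",(345,262,382,298)),("footcorner",(322,262,352,304))):
  for p,q in(("c3","c4"),("c4","c5"),("c5","c7")):
    A,B=patch(I[p],r),patch(I[q],r); s,_=cv2.phaseCorrelate(A,B,cv2.createHanningWindow(A.shape[::-1],cv2.CV_32F))
    print(nm,p,q,np.round(s,2),"meandiff",round(float(np.abs(A-B).mean()),1))
t=[cv2.resize(I[n][255:310,320:390,::-1],(350,275),interpolation=2) for n in I]
cv2.imwrite("pics/c7.png",np.vstack([np.hstack(t[:2]),np.hstack(t[2:])]))
for ang in(130,178,199):
    print(ang,proj(a,[[.592+.028*s*np.cos(np.radians(ang)),.234+.028*s*np.sin(np.radians(ang)),.096] for s in(-1,0,1)]).round(0).tolist())
E
```

```text
knob c3 c4 [ 0.   -0.21] meandiff 23.7
knob c4 c5 [ 0.02 -0.26] meandiff 10.0
knob c5 c7 [-0.09  0.2 ] meandiff 13.4
footcorner c3 c4 [0.52 1.14] meandiff 53.0
footcorner c4 c5 [ 0.2  -0.03] meandiff 7.8
footcorner c5 c7 [-0.14  1.46] meandiff 10.6
130 [[348.0, 276.0], [361.0, 273.0], [374.0, 271.0]]
178 [[356.0, 284.0], [361.0, 273.0], [366.0, 264.0]]
199 [[361.0, 285.0], [361.0, 273.0], [361.0, 262.0]]
```

View pics/c7.png

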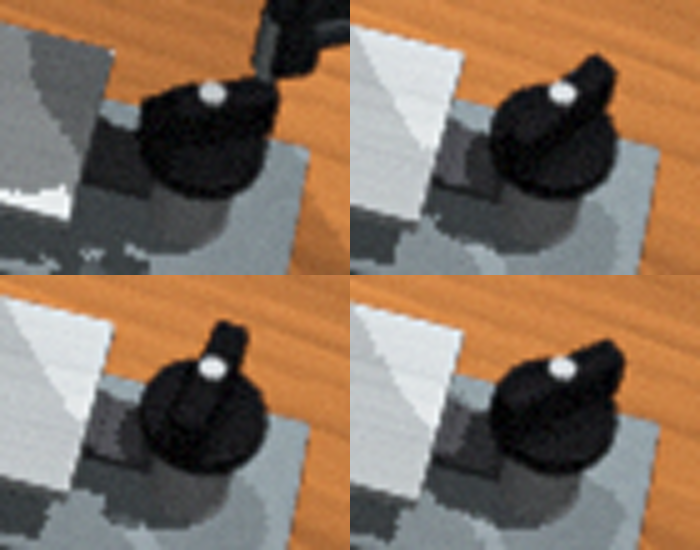

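The knob bar rotates back between frames 3 and 4 (c5 to now). Above about 11 N at this lever the push back-drives the knob, so the shelf was already seated and I was pressing too deep. All the data agree that the knob should be at tool yaw ≈ 0.02, with a lighter press of about 8 N nearer the centre. I'll set the knob again.

Call:
apply_moves:
  jaw: [-1,-1,-1,-1,-1]
  translation:
    - [0,0,0.005]
    - [0,0,0.03]
    - [0,0,0.075]
    - [-0.008,0.045,0.075]
    - [-0.016,0.09,0.075]
  angular:
    - [0,0,0]
    - [0,0,0]
    - [0,0,-8]
    - [0,0,-16]
    - [0,0,-24]

```text
clock: 25.5
position: [0.6004, 0.1912, 0.1771]
tool_rot: [-1.57, -0.002, -0.262]
force: [1.5, 1.8, -0.4]
grip_width: 0.0003
```

Call:
apply_moves:
  jaw: [0.3,0.3,0.3,0.3,0.3]
  translation:
    - [-0.008,0.041,0]
    - [-0.008,0.041,0]
    - [-0.008,0.041,0]
    - [-0.008,0.041,-0.03]
    - [-0.008,0.041,-0.05]
  angular:
    - [0,0,-8]
    - [0,0,-16]
    - [0,0,-21]
    - [0,0,-21]
    - [0,0,-21]

```text
clock: 26.0
position: [0.5916, 0.2323, 0.1249]
tool_rot: [-1.571, -0.001, -0.619]
force: [0.4, 0.0, -1.4]
grip_width: 0.0555
```

Call:
apply_moves:
  jaw: [0.3,0.3,-1,-1,-1]
  translation:
    - [0,0.002,-0.02]
    - [0,0.002,-0.03]
    - [0,0.002,-0.03]
    - [0,0.002,-0.03]
    - [0,0.002,-0.03]
  angular:
    - [0,0,0]
    - [0,0,0]
    - [0,0,0]
    - [0,0,0]
    - [0,0,0]
  newtons: 60

```text
clock: 26.5
position: [0.5919, 0.2346, 0.0968]
tool_rot: [-1.571, -0.001, -0.619]
force: [-14.4, -13.3, 33.4]
grip_width: 0.0129
```

Call:
apply_moves:
  jaw: [-1,-1,-1,-1,-1]
  translation:
    - [0,0,0]
    - [0,0,0]
    - [0,0,0]
    - [0,0,0]
    - [0,0,0]
  angular:
    - [0,0,0]
    - [0,0,8]
    - [0,0,16]
    - [0,0,24]
    - [0,0,32]

```text
clock: 27.0
position: [0.5917, 0.2344, 0.097]
tool_rot: [-1.571, -0.001, -0.055]
force: [-5.2, -3.0, 8.3]
grip_width: 0.0126
```

Call:
apply_moves:
  jaw: [-1,-1,-1,-1,-1]
  translation:
    - [0,0,0]
    - [0,0,0]
    - [0,0,0]
    - [0,0,0]
    - [0,0,0]
  angular:
    - [0,0,5]
    - [0,0,5]
    - [0,0,5]
    - [0,0,5]
    - [0,0,5]

```text
clock: 27.5
position: [0.5917, 0.2345, 0.097]
tool_rot: [-1.571, -0.001, 0.027]
force: [-5.4, -4.0, 8.8]
grip_width: 0.0125
```

Call:
apply_moves:
  jaw: [0,0,0,0,0]
  translation:
    - [0,0,0]
    - [0,0,0]
    - [0,0,0.02]
    - [0,0,0.05]
    - [0,0,0.08]
  angular:
    - [0,0,0]
    - [0,0,0]
    - [0,0,0]
    - [0,0,0]
    - [0,0,0]

```text
clock: 28.0
position: [0.5915, 0.2351, 0.1781]
tool_rot: [-1.57, -0.0, 0.027]
force: [0.5, -0.7, 0.4]
grip_width: 0.0426
```

```bash
python3 - <<'E'
from meas import *
both()
E
```

```text
28.0 [0.5915 0.2351 0.1781] [-1.57  -0.     0.027] [ 0.5 -0.7  0.4]
scene [0.6238 0.042 ] [-29.   27.8] 6.34
top [0.6282 0.0327] [-20.  10.] 2.91
```

Call:
apply_moves:
  jaw: [-1,-1,-1,-1,-1]
  translation:
    - [0.008,-0.045,0]
    - [0.016,-0.09,0]
    - [0.025,-0.135,0]
    - [0.025,-0.143,0]
    - [0.025,-0.143,-0.02]
  angular:
    - [0,0,4]
    - [0,0,8]
    - [0,0,8]
    - [0,0,8]
    - [0,0,8]

```text
clock: 28.6
position: [0.6182, 0.0897, 0.1582]
tool_rot: [-1.571, -0.004, 0.163]
force: [-0.1, 0.6, 0.1]
grip_width: 0.0
```

Call:
apply_moves:
  jaw: [-1,-1,-1,-1,-1]
  translation:
    - [0,0,-0.03]
    - [0,0,-0.042]
    - [0,0,-0.047]
    - [0,0,-0.047]
    - [0,0,-0.047]
  angular:
    - [0,0,0]
    - [0,0,0]
    - [0,0,0]
    - [0,0,0]
    - [0,0,0]

```text
clock: 29.1
position: [0.617, 0.0922, 0.1099]
tool_rot: [-1.571, -0.001, 0.167]
force: [-0.4, -0.6, 1.5]
grip_width: -0.0004
```

Call:
apply_moves:
  jaw: [-1,-1,-1]
  translation:
    - [0,0,-0.001]
    - [0,0,-0.002]
    - [0,0,-0.002]
  angular:
    - [0,0,0]
    - [0,0,0]
    - [0,0,0]

```text
clock: 29.4
position: [0.6167, 0.092, 0.107]
tool_rot: [-1.571, -0.001, 0.167]
force: [-0.0, 1.4, 1.5]
grip_width: -0.0003
```

Call:
apply_moves:
  jaw: [-1,-1,-1]
  translation:
    - [0,0,-0.001]
    - [0,0,-0.001]
    - [0,0,-0.001]
  angular:
    - [0,0,0]
    - [0,0,0]
    - [0,0,0]

```text
clock: 29.7
position: [0.6168, 0.0921, 0.1061]
tool_rot: [-1.571, -0.001, 0.167]
force: [0.0, 2.0, 5.4]
grip_width: -0.0001
```

Call:
apply_moves:
  jaw: [-1,-1,-1,-1]
  translation:
    - [0,0,-0.0003]
    - [0,0,-0.0003]
    - [0,0,-0.0003]
    - [0,0,-0.0003]
  angular:
    - [0,0,0]
    - [0,0,0]
    - [0,0,0]
    - [0,0,0]

```text
clock: 30.1
position: [0.6169, 0.0922, 0.106]
tool_rot: [-1.571, -0.001, 0.167]
force: [-0.2, 1.2, 7.3]
grip_width: 0.0001
```

Call:
apply_moves:
  jaw: [-1,-1,-1,-1]
  translation:
    - [0,0,-0.0003]
    - [0,0,-0.0003]
    - [0,0,-0.0003]
    - [0,0,-0.0003]
  angular:
    - [0,0,0]
    - [0,0,0]
    - [0,0,0]
    - [0,0,0]

```text
clock: 30.5
position: [0.6171, 0.0922, 0.1059]
tool_rot: [-1.571, -0.001, 0.167]
force: [-1.2, 0.9, 10.6]
grip_width: 0.0001
```

```bash
python3 - <<'E'
from meas import *
both()
E
```

```text
30.5 [0.6171 0.0922 0.1059] [-1.571e+00 -1.000e-03  1.670e-01] [-1.2  0.9 10.6]
scene [0.6259 0.044 ] [-28.   27.3] -0.22
top [ 0.5126 -0.0157] [24.2 40. ] -2.53
```

The force now rises with almost no travel (3 N for 0.1 mm), so the shelf is seated. Bubble is at -0.2 mm. I'll ease off slightly, let it settle and check.

Call:
apply_moves:
  jaw: [-1,-1,-1,-1,-1]
  translation:
    - [0,0,0.0001]
    - [0,0,0.0001]
    - [0,0,0.0001]
    - [0,0,0.0001]
    - [0,0,0.0001]
  angular:
    - [0,0,0]
    - [0,0,0]
    - [0,0,0]
    - [0,0,0]
    - [0,0,0]

```text
clock: 31.1
position: [0.617, 0.0922, 0.1059]
tool_rot: [-1.571, -0.001, 0.167]
force: [-0.6, 1.7, 10.1]
grip_width: 0.0
```

Call:
apply_moves:
  jaw: [-1,-1,-1,-1,-1]
  translation:
    - [0,0,0]
    - [0,0,0]
    - [0,0,0]
    - [0,0,0]
    - [0,0,0]
  angular:
    - [0,0,0]
    - [0,0,0]
    - [0,0,0]
    - [0,0,0]
    - [0,0,0]

```text
clock: 31.6
position: [0.6171, 0.0921, 0.1059]
tool_rot: [-1.571, -0.001, 0.167]
force: [-0.6, 1.2, 9.8]
grip_width: 0.0002
```

Call:
apply_moves:
  jaw: [-1,-1,-1,-1,-1]
  translation:
    - [0,0,0]
    - [0,0,0]
    - [0,0,0]
    - [0,0,0]
    - [0,0,0]
  angular:
    - [0,0,0]
    - [0,0,0]
    - [0,0,0]
    - [0,0,0]
    - [0,0,0]

```text
clock: 32.1
position: [0.6171, 0.0922, 0.1059]
tool_rot: [-1.571, -0.001, 0.167]
force: [-1.5, 1.1, 10.4]
grip_width: -0.0
```

```bash
python3 - <<'E'
from meas import *
both()
E
python3 bub.py c8
```

```text
32.1 [0.6171 0.0922 0.1059] [-1.571e+00 -1.000e-03  1.670e-01] [-1.5  1.1 10.4]
scene [0.6258 0.0441] [-28.   27.3] -0.39
top [ 0.5126 -0.0157] [24.5 40. ] 2.71
32.3 [0.61705709 0.0921834  0.10590269] [-0.79250343  0.80393085  9.3402936 ]
[((np.float64(172.7), np.float64(164.5)), 100), ((np.float64(269.2), np.float64(254.4)), 130)] []
```

View pics/c8.png

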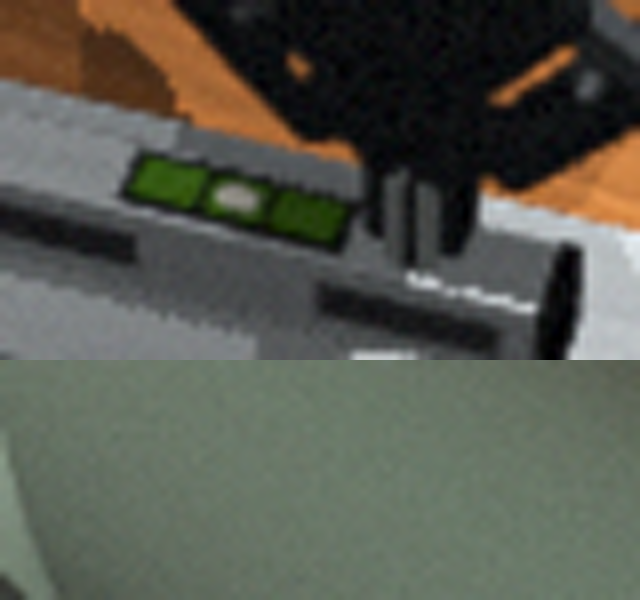

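The bubble (237,197) stands between the marks at 204 and 271, measured at -0.4 mm and stable. The force is steady at about 10 N and the shelf is seated. Handing in.

```bash
python3 -c "
from workcell import workorder
print(workorder.job_done())"
```

```text
the job is handed in; nothing more can be done
None
```

I laid the middle-sized level on the middle of the shelf, let go of it, set the knob, and handed the job in at about 32 s with the fingers still pressing the level. No verdict was reported.

**Last checks (scene camera):**
- The bubble read -0.4 mm from centre and was steady, standing between its two marks.
- The push was about 10 N.
- The shelf was seated: the force rose about 3 N for 0.1 mm of travel, and pressing moved the bubble about 6.7 mm towards the hinge end, against the expected 6 mm.
- The level measured within a few millimetres of the shelf's middle.
- I planned no moves near the jar, roll or sample, but did not measure them again.

**What went wrong or disagreed:**
- **Pressing too deep:** on the first two presses, at about 11–12 N farther out on the level, the push turned the knob back. I found this from the pictures, re-set the knob, and pressed lighter and nearer the middle.
- **Top camera:** the arm blocked it while pressing, so the final bubble reading comes from the scene camera alone.

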